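# Lock a lamp cartridge into a bayonet socket

### The arm

A 6-joint arm with a two-finger parallel gripper is mounted at the origin on a cart in front of the work surface, level with it; the furniture and walls round the work are solid. World frame = base frame: x ahead of the robot, y to its left, z up, the work surface at z = 0. Lengths are in m, angles in rad, forces in N, time in s.
With the tool pointing down it reaches from about 0.35 to 0.85 m from the base axis. Payload 8.1 kg.
Tool frame: the origin (TCP) lies on the mounting face of the last link; the fingertips stand 186 mm ahead of it and the grasp point (between the pads) lies 167 mm ahead of it; y points along the fingers, x is the direction in which the jaws open and shut, and the axes are right-handed (so a half turn about y gives the same grasp; the last joint's range is limited). The gripper opens to 93 mm and grips with 3 to 60 N. Pads are 15 mm wide; open, the fingers measure 128 mm over their backs; the gripper's body (75 mm by 188 mm) begins 65 mm behind the grasp point.
Start: joints at [-1.358, 0.13, 1.488, -0, 1.523, -0.085], TCP at [0.176, -0.574, 0.405] pointing down, gripper open.
Joint ranges: [-2.96, 2.96], [-0.89, 2.26], [0.02, 2.5], [-1.34, 4.48], [0, 2.73], [-2.66, 2.66]. Speed limits (rad/s): [2.39, 2.39, 2.79, 3.14, 3.14, 3.14].

### API

Orientations are given as a rotation vector (axis times angle).
In Python, from plant import robot, imaging gives the robot as it stands.
- The arm moves only by the shell command python3 -m inch 'ROWS' [OPENING] [FORCE]. ROWS is JSON, a list of rows, each an object of numbers: "x", "y", "z": the shift along the tool's x, y, z in mm; "twist": the turn about the tool's y in rad. In form: [{"x": .., "y": .., "z": .., "twist": ..}, ...]. A call has 1 to 12 rows; each row shifts and turns the commanded pose from where the row before left it, along the tool's axes as they then stand; what a row does not reach is not made up. A row lasts 1/10 s, in which the tool goes at most 50 mm and 8.59 degrees, less where a joint would pass 70% of its speed; a pose out of reach is approached as far as the arm can. A call with a gripper value outside its range is refused whole. OPENING is the gripper command: -1 is shut, 1 is fully open, values between are in proportion, set as the call begins (- or left out, the last holds). The fingers move at their own pace and stop on an object; FORCE is the grip in N (left out, the last holds). Time passes only in rows, so rows that do not move let the fingers close. It gives the time, the measured TCP pose, the force and the opening at its end, in the units of the state.
- robot.read_state(): the state, without advancing time (a new reading comes with each control period).
- imaging.read_camera(name): name is "scene" or "top" or "wrist"; returns a dict with "color" (400x640x3 uint8, red, green, blue), "depth" (400x640 float32, m along the optical axis (not along the pixel's ray), 0 where there is no reading), "fx", "fy", "cx", "cy" (pixels), "rvec" (rotation vector, rad) and "tvec" (3), from world to camera coordinates, as OpenCV has them; the wrist camera has in their place "tool_from_camera" (4x4, takes a point from camera to tool coordinates, whose origin is the TCP and whose axes are the tool frame's). Camera axes: x right, y down, z forward; pixel columns grow to the right and rows downward; lengths in m; the calibration is good to about 2 mm. The wrist camera is an equidistant fisheye: a pixel r from the principal point sees the ray r / f radians off the axis. A picture is of the moment at which its call begins: read the wrist's pose just before it.
- robot.close_job(): hands the job in, once; it reports no verdict.
The state is a dict: "t": time; "q": joint angles; "dq": joint speeds; "joint_torque": joint torques, N m; "tool_pos": TCP position; "orientation": TCP orientation; "force": force on the tool from outside, world axes, zero at the start; "wrist_torque": the same for the moment, N m; "opening": finger opening in m.
Only numpy, scipy, OpenCV 4.12 (cv2) and the standard library are available. Lean on these libraries where they do the work, as an engineer would, in place of code of your own. Each camera call takes 0.05 s, during which the arm holds its last target.

### The job

Fit the orange-headed lamp cartridge into the bayonet socket on top of the white light source: find by feel where its two lugs drop into the entry slots, push it down against the spring, turn it clockwise (seen from above) about a quarter turn to the stop and let go, so that it stays locked in, upright. Leave the dropper bottle, the dark vial, the timer and the brown bottle where they stand.

Things in the scene. Friction and masses are not known exactly. Their poses are not given: they have to be found in the camera images.
- lamp: Lamp cartridge, 64 mm tall plus a 1.5 mm index mark, about 90 g, standing upright in the grey stand. Origin: centre of its underside; z up along its axis. Aluminium barrel 26 mm in diameter (z 0 to 38 mm), orange hexagonal grip head on top, two steel lugs near the foot along its own +x and -x. Half a turn makes no difference.
- lamp_head (a point): Centre of the cartridge's orange hexagonal grip head, 51 mm above its underside. 36 mm across flats, from 38 to 64 mm above the underside. One pair of flats faces the cartridge's +x and -x, the others lie 60 deg on. A white line on the head runs along x, over the lugs.
- lamp_lugs (a point): Middle between the two lugs, on the cartridge's axis, 6.5 mm above its underside. Lugs on opposite sides along +x and -x, each 7 mm wide, 5 mm high (4 to 9 mm above the underside), reaching to 18.5 mm from the axis.
- stand: Fixed grey stand, 75x75x14 mm, origin at the centre of its underside. The cartridge stands loosely in its round pocket, 43 mm wide, floor 6 mm above the bench, 8 mm deep; lift it straight out.
- light_source: Fixed white light source, 130x150 mm, 60 mm high, with the bayonet socket in the middle of its top inside a black flange 61 mm in diameter, 4 mm proud. Origin: centre of its underside; -x is its front panel.
- socket_rim (a point): Centre of the socket at rim height, 64 mm above the bench; axes as light_source. Steel ring: opening 29 mm for the barrel, two opposite entry slots about 12 mm wide for the lugs (a lug drops in if within 6 deg). The ring's angle is NOT given: the line through its slots lies within 32 deg either way of this x axis. Lugs resting on the rim hold the underside 4 mm below it; in the slots it goes on down.
- ledge (a point): Centre of the ring's underside, 6 mm below the rim. With the cartridge's underside pressed 15 mm or more below the rim (17 is good) it turns clockwise seen from above, lugs under the ledge, to a rigid stop after 80 to 105 deg; the other way is blocked. At the stop, notches in the ledge let the released cartridge rise to 12.5 mm below the rim and hold it there.
- plunger (a joint): Travel in m, 0 up to 0.012 pressed, of the brass spring plunger in the socket. It meets the cartridge's underside 7 mm below the rim, pushing up with 3 N, and 0.5 N more per mm; bottoms at 19 mm. It lifts a cartridge that is not locked back to 7 mm below the rim.
- dropper: Small pink dropper bottle with white cap, 25 mm in diameter, 66 mm tall, standing on the bench; origin at the centre of its underside. Leave it.
- vial_dark: Small dark vial with white cap, 33 mm in diameter, 73 mm tall, standing; origin at the centre of its underside. Leave it.
- bench_timer: White bench timer, 62x66x18 mm, lying flat; origin at the centre of its underside. Leave it.
- bottle_a: Brown bottle with blue cap, 47 mm in diameter, 98 mm tall, standing; origin at the centre of its underside. Leave it.

How it is judged:
On the way:
1. the cartridge is pushed down through the slots against the spring (underside more than 14 mm below the rim, on the socket's axis within 4 mm) (z of lamp in the frame of socket_rim below -0.014 m and horizontal distance between lamp and socket_rim below 0.004 m), for 0.1 s.
At the end, for the whole second after the job is handed in: The released cartridge is locked in the socket's notch and at rest: its underside 11 to 14 mm below the rim (the spring lifts an unlocked one to 7 mm, one short of the notch stays at 15 mm), within 4 mm of the socket's axis, upright within 0.06 rad (z of lamp in the frame of socket_rim between -0.014 and -0.011 m and horizontal distance between lamp and socket_rim below 0.004 m and angle between lamp's own z axis and vertical below 0.06 rad and linear speed of lamp below 0.01 m/s); the robot touches nothing.
It fails at once if the dropper bottle is moved by more than 20 mm (distance of dropper from where it was at the start of the episode above 0.02 m).
It fails at once if the dark vial is moved by more than 20 mm (distance of vial_dark from where it was at the start of the episode above 0.02 m).
It fails at once if the bench timer is moved by more than 20 mm (distance of bench_timer from where it was at the start of the episode above 0.02 m).
It fails at once if the brown bottle is moved by more than 20 mm (distance of bottle_a from where it was at the start of the episode above 0.02 m).
It also fails if it takes over 64 s, if anything falls off the work surface, if the arm or the gripper's body presses on something with over 40 N, if the wrist force passes 120 N, or if a joint passes its speed limit or range.

## Working session

There is one attempt and no reset: what is moved stays moved. The work goes in short steps, Python scripts to look and compute and a shell command to move; the robot and the scene stay as the last step left them, time stands still between calls to the robot, and variables do not carry over. Pictures are saved under pics/ and viewed, and the job is handed in when it is done.

```bash
ls; mkdir -p pics; python3 - <<'E'
from plant import robot, imaging
import cv2, numpy as np
s=robot.read_state(); print(s)
for n in ("scene","top"):
    c=imaging.read_camera(n); np.savez(f'{n}0.npz',**c)
    cv2.imwrite(f'pics/{n}0.png',c['color'][:,:,::-1])
    print(n,c['fx'],c['cx'],c['cy'],c['rvec'],c['tvec'])
E
```

```text
pics
{'t': 0.0, 'q': array([-1.35841214e+00,  1.31137228e-01,  1.48928145e+00, -1.04019814e-05,
        1.52299586e+00, -8.54220922e-02]), 'dq': array([-0.00028938,  0.00136845, -0.00208547,  0.0009613 , -0.0015298 ,
        0.00231228]), 'joint_torque': array([-6.23321375e-04, -5.59824729e+01, -4.91771650e+01,  7.69759971e-02,
        3.47435684e-02, -1.93890037e-04]), 'tool_pos': array([ 0.17601196, -0.57335982,  0.40370025]), 'orientation': array([-1.3342599 ,  0.98803921, -0.98575742]), 'force': array([-0.06111126,  0.89183916,  0.88237203]), 'wrist_torque': array([-0.0402752 , -0.00642004,  0.01033538]), 'opening': 0.09325827606104344}
scene 503.75194285188496 324.3117415790796 199.626513014364 [ 1.01424023 -2.09228146  1.35535087] [0.26947918 0.24547537 0.97847684]
top 409.11994793990135 316.86997938396576 210.7205362280528 [ 2.2105191  -2.17636985  0.05110419] [-0.04502548  0.51139079  1.13679793]
```

View pics/scene0.png

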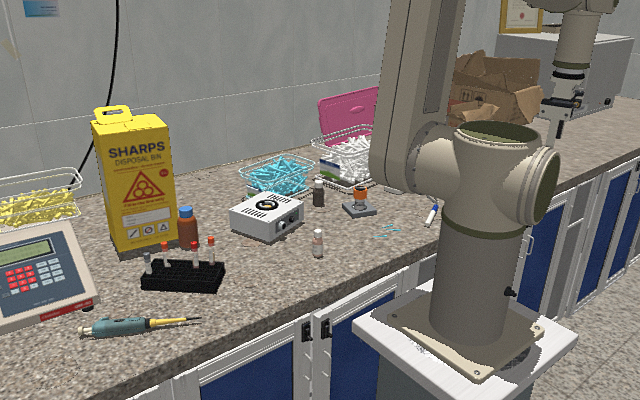

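View pics/top0.png

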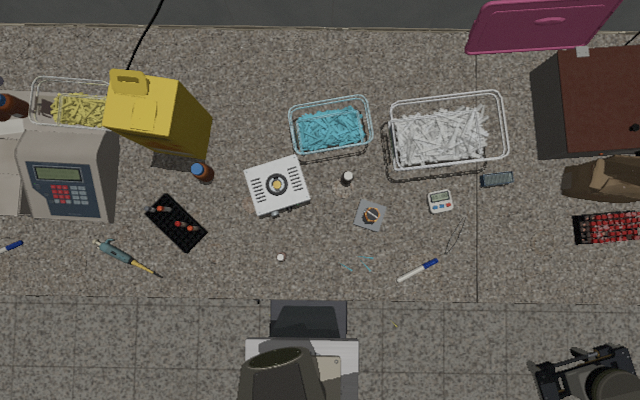

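The top view shows the light source with its socket at (277,185), the lamp at (371,215), the vial at (348,178), the dropper at (280,257), the timer at (440,201) and the brown bottle at (203,173). Next I'll zoom in and measure.

```bash
cat > h.py <<'E'
import numpy as np, cv2
from scipy.spatial.transform import Rotation as R
def load(n): return dict(np.load(n))
def cam(c):
    Rm=R.from_rotvec(c['rvec']).as_matrix(); return Rm,np.array(c['tvec'])
def world(c,u,v,z=None):
    Rm,t=cam(c); d=np.array([(u-c['cx'])/c['fx'],(v-c['cy'])/c['fy'],1.])
    o=-Rm.T@t; w=Rm.T@d
    s=(z-o[2])/w[2] if z is not None else float(c['depth'][int(round(v)),int(round(u))])
    return o+s*w
def cloud(c):
    H,W=c['depth'].shape; u,v=np.meshgrid(np.arange(W),np.arange(H)); Z=c['depth']
    P=np.stack([(u-c['cx'])/c['fx']*Z,(v-c['cy'])/c['fy']*Z,Z],-1); Rm,t=cam(c)
    return (P-t)@Rm
E
python3 - <<'E'
from h import *
c=load('top0.npz')
print(R.from_rotvec([-1.3342599 ,  0.98803921, -0.98575742]).as_matrix().round(3))
im=c['color'][:,:,::-1]
cr=im[140:270,235:465]; cv2.imwrite('pics/topz.png',cv2.resize(cr,None,fx=3.4,fy=3.4,interpolation=cv2.INTER_CUBIC))
for n,u,v,z in [('socket',277,184,.064),('lamp',371,215,.07),('vial',348,178,.073),('dropper',280,257,.066),('timer',440,201,.018),('bottle',197,169,.098)]:
    print(n,world(c,u,v,z).round(3),world(c,u,v).round(3))
P=cloud(c)
# light source top
m=(abs(P[...,2]-.06)<.008); m[:140]=0;m[235:]=0;m[:,:235]=0;m[:,320:]=0
print(m.sum(), cv2.minAreaRect(P[m][:,:2].astype(np.float32)))
hsv=cv2.cvtColor(c['color'],cv2.COLOR_RGB2HSV)
m2=(P[...,2]>.055)&(P[...,2]<.08); m2[:200]=0;m2[232:]=0;m2[:,:355]=0;m2[:,390:]=0
print('lamp',m2.sum(),P[m2].mean(0),(P[m2].min(0)+P[m2].max(0))/2,P[m2].max(0)-P[m2].min(0))
E
```

```text
[[ 0.293 -0.     0.956]
 [-0.956  0.002  0.293]
 [-0.002 -1.     0.   ]]
socket [0.58  0.071 0.064] [0.581 0.072 0.055]
lamp [ 0.5   -0.182  0.07 ] [ 0.5   -0.181  0.074]
vial [ 0.598 -0.119  0.073] [ 0.598 -0.119  0.073]
dropper [0.384 0.059 0.066] [0.384 0.059 0.068]
timer [ 0.544 -0.381  0.018] [ 0.545 -0.383  0.012]
bottle [0.612 0.278 0.098] [0.613 0.279 0.094]
2632 ((0.6063131093978882, 0.04551146179437637), (0.1607324331998825, 0.22110125422477722), 18.624204635620117)
lamp 163 [ 0.50279597 -0.18334931  0.06870944] [ 0.5029111  -0.1835798   0.06482417] [0.03691274 0.04019422 0.01900786]
```

View pics/topz.png

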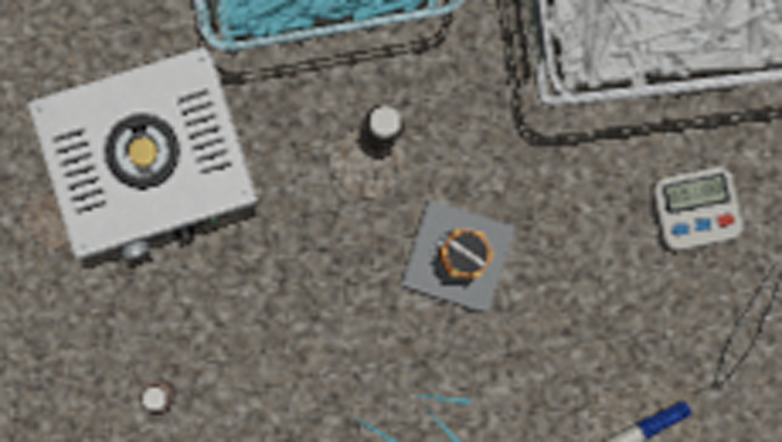

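```bash
python3 -m inch '[{"x":-14,"z":21,"twist":0},{"x":-14,"z":21},{"x":-14,"z":21},{"x":-14,"z":21},{"x":-14,"z":21},{"x":-14,"z":21},{"x":-14,"z":21},{"x":-14,"z":21},{"x":-14,"z":21},{"x":-14,"z":21}]' 1 35
```

```text
$[0]: bad value
```

```bash
python3 -m inch '[{"x":-14,"z":21,"twist":-0.06},{"x":-14,"z":21,"twist":-0.06},{"x":-14,"z":21},{"x":-14,"z":21},{"x":-14,"z":21},{"x":-14,"z":21},{"x":-14,"z":21},{"x":-14,"z":21},{"x":-7,"z":15},{"x":0,"z":0}]' 
python3 - <<'E'
from plant import robot, imaging
import cv2, numpy as np, pickle
s=robot.read_state(); c=imaging.read_camera('wrist'); pickle.dump((s,c),open('w1.pkl','wb'))
print(s['tool_pos'],s['orientation'],s['t'],s['force']); print(c['fx'],c['cx'],c['cy'],c['tool_from_camera'])
cv2.imwrite('pics/w1.png',c['color'][:,:,::-1])
c=imaging.read_camera('scene');cv2.imwrite('pics/s1.png',c['color'][:,:,::-1])
E
```

```text
[ 0.17603886 -0.57338475  0.40379279] [-1.33434567  0.98792958 -0.98589678] 0.1 [0.83548383 0.0878389  0.52595377]
309.70691628693146 318.3979846244575 194.52472377827974 [[ 9.99998783e-01  1.44615260e-03 -5.84909543e-04  1.03283559e-03]
 [ 9.48151667e-04 -2.65717607e-01  9.64050442e-01  2.00283951e-02]
 [ 1.23874329e-03 -9.64049823e-01 -2.65718655e-01  7.37011364e-02]
 [ 0.00000000e+00  0.00000000e+00  0.00000000e+00  1.00000000e+00]]$[0]: bad value
```

View pics/w1.png

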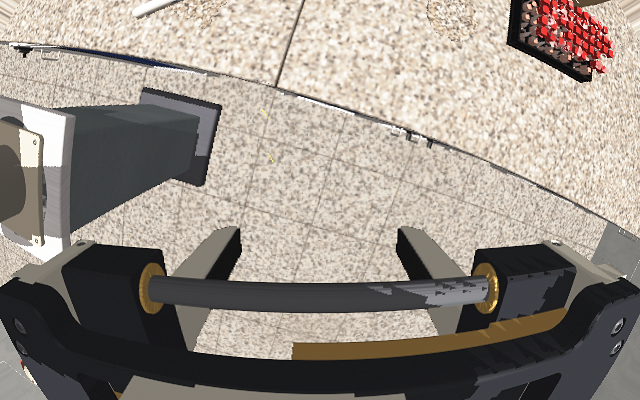

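The rows were refused, probably because every row needs all four keys. The wrist view shows both fingertips, at (225,240) and (415,240), with the floor and the bench edge beyond.

```bash
python3 -m inch '[{"x":-14,"y":0,"z":21,"twist":0},{"x":-14,"y":0,"z":21,"twist":0},{"x":-14,"y":0,"z":21,"twist":0},{"x":-14,"y":0,"z":21,"twist":0},{"x":-14,"y":0,"z":21,"twist":0},{"x":-14,"y":0,"z":21,"twist":0},{"x":-14,"y":0,"z":21,"twist":0},{"x":-14,"y":0,"z":21,"twist":0},{"x":-14,"y":0,"z":21,"twist":0},{"x":-14,"y":0,"z":21,"twist":0}]' 1 35
```

```text
t: 1.2
tool_pos: [0.3362, -0.3772, 0.4046]
orientation: [-1.335, 0.987, -0.987]
force: [1.0, 0.9, -0.3]
opening: 0.0925
```

```bash
python3 -m inch '[{"x":-14,"y":0,"z":21,"twist":0},{"x":-14,"y":0,"z":21,"twist":0},{"x":-14,"y":0,"z":21,"twist":0},{"x":-14,"y":0,"z":21,"twist":0},{"x":-14,"y":0,"z":21,"twist":0},{"x":-14,"y":0,"z":21,"twist":0},{"x":-14,"y":0,"z":21,"twist":0},{"x":-14,"y":0,"z":21,"twist":0},{"x":-14,"y":0,"z":21,"twist":0},{"x":-11,"y":0,"z":26,"twist":0},{"x":0,"y":0,"z":0,"twist":-0.1},{"x":0,"y":0,"z":0,"twist":0}]' 
cat > look.py <<'E'
import sys
from plant import robot, imaging
import cv2, numpy as np, pickle
n=sys.argv[1]
s=robot.read_state(); c=imaging.read_camera('wrist'); pickle.dump((s,c),open(n+'.pkl','wb'))
print(s['tool_pos'],s['orientation'],s['t'],s['force'])
cv2.imwrite(f'pics/{n}.png',c['color'][:,:,::-1])
E
python3 look.py w2
```

```text
t: 2.4
tool_pos: [0.5014, -0.1834, 0.4044]
orientation: [-1.373, 0.909, -0.908]
force: [-0.4, -0.2, 0.5]
opening: 0.093
[ 0.50143526 -0.18339688  0.4044073 ] [-1.37281863  0.90943456 -0.90833269] 2.4 [-0.36415119 -0.22383676  0.48969498]
```

View pics/w2.png

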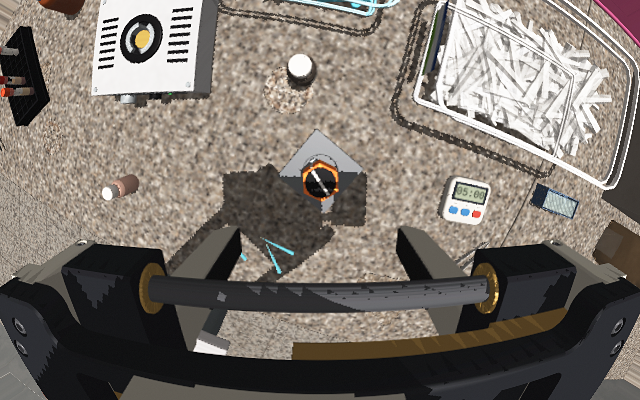

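The lamp head sits at (320,182) between the fingers and the socket is at (141,38). I'll zoom in and rectify both.

```bash
cat >> h.py <<'E'
import pickle
def wl(n): return pickle.load(open(n+'.pkl','rb'))
def wpose(s,c):
    T=np.eye(4);T[:3,:3]=R.from_rotvec(s['orientation']).as_matrix();T[:3,3]=s['tool_pos']; return T@np.array(c['tool_from_camera'])
def wray(c,u,v):
    x=(np.asarray(u)-c['cx'])/c['fx'];y=(np.asarray(v)-c['cy'])/c['fy'];r=np.hypot(x,y)+1e-12
    return np.stack([np.sin(r)*x/r,np.sin(r)*y/r,np.cos(r)],-1)
def wworld(s,c,u,v,z):
    T=wpose(s,c);d=wray(c,u,v)@T[:3,:3].T;o=T[:3,3];return o+d*((z-o[2])/d[...,2])[...,None]
def ortho(s,c,cx,cy,z,half=.06,N=600):
    # rectified patch of plane z: image up=+x world, right=-y world
    T=wpose(s,c); g=np.linspace(half,-half,N)
    X,Y=np.meshgrid(cx+g,cy+g,indexing='ij')
    P=np.stack([X,Y,np.full_like(X,z)],-1)-T[:3,3]; p=P@T[:3,:3]
    th=np.arctan2(np.hypot(p[...,0],p[...,1]),p[...,2]); ph=np.arctan2(p[...,1],p[...,0])
    return cv2.remap(c['color'][:,:,::-1].copy(),(c['cx']+c['fx']*th*np.cos(ph)).astype(np.float32),(c['cy']+c['fy']*th*np.sin(ph)).astype(np.float32),cv2.INTER_CUBIC)
E
python3 - <<'E'
from h import *
s,c=wl('w2')
T=wpose(s,c);print(T[:3,3])
a=ortho(s,c,.502,-.183,.07,.05,390);b=ortho(s,c,.58,.071,.064,.05,390)
for i in (a,b): i[195,::6]=(0,255,0);i[::6,195]=(0,255,0)
cv2.imwrite('pics/o2.png',np.hstack([a,b]))
E
```

```text
[ 0.56957487 -0.15559786  0.38434108]
```

View pics/o2.png

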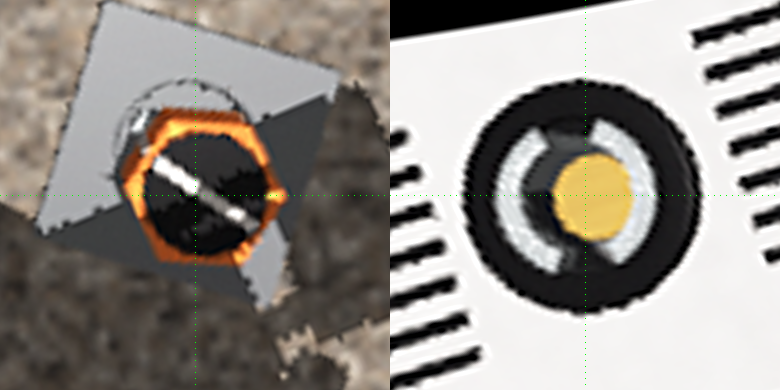

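Left: the white line runs from (145,150) to (262,230), which puts the lamp's x axis near 55°. Right: the slot gaps are at (571,128) and (585,266), so the slot line is near 6°. Both can be refined, so I'll work out the grasp shift now.

```bash
python3 - <<'E'
from h import *
s,c=wl('w2')
M=R.from_rotvec(s['orientation']).as_matrix(); print(M.round(4)); print('yaw',np.degrees(np.arctan2(M[1,0],M[0,0])))
# line: white pixels in ortho at z=.0715
a=ortho(s,c,.5033,-.185,.0715,.02,400)
w=(a.min(2)>130)
yy,xx=np.nonzero(w); X=.5033+.02-yy*1e-4; Y=-.185+.02-xx*1e-4
k=np.hypot(X-.5033,Y+.185)<.0145; p=np.c_[X[k],Y[k]]
m=p.mean(0); u=np.linalg.svd(p-m,full_matrices=False)[2][0]; print(k.sum(),m,np.degrees(np.arctan2(u[1],u[0]))%180, np.ptp((p-m)@u))
# orange hull at z=.07
a=ortho(s,c,.5033,-.185,.07,.03,600); h=cv2.cvtColor(a,cv2.COLOR_BGR2HSV); o=((h[...,0]>5)&(h[...,0]<22)&(h[...,1]>150)&(h[...,2]>100)).astype(np.uint8)
cn=max(cv2.findContours(o,0,1)[0],key=cv2.contourArea); (x,y),r=cv2.minEnclosingCircle(cn); print('hex circ',.5333-y*1e-4,-.155-x*1e-4,r*1e-4)
m=np.array([.5033,-.1852]); g=np.array([m[0],m[1],.224])-s['tool_pos']; print('tool shift',M.T@g*1e3)
E
```

```text
[[ 3.904e-01 -6.000e-04  9.206e-01]
 [-9.206e-01  2.000e-04  3.904e-01]
 [-5.000e-04 -1.000e+00 -5.000e-04]]
yaw -67.01818648202226
6901 [ 0.50514086 -0.18153389] 56.611864237862775 0.028954071274529446
hex circ 0.50405 -0.18465 0.022165411376953124
tool shift [  2.47441143 180.40561515   1.10103854]
```

```bash
python3 -m inch '[{"x":2.5,"y":10,"z":1,"twist":-0.05},{"x":0,"y":22,"z":0,"twist":0},{"x":0,"y":22,"z":0,"twist":0},{"x":0,"y":22,"z":0,"twist":0},{"x":0,"y":22,"z":0,"twist":0},{"x":0,"y":15,"z":0,"twist":0},{"x":0,"y":7,"z":0,"twist":0},{"x":0,"y":0,"z":0,"twist":0}]' 
python3 look.py w3
python3 - <<'E'
from h import *
s,c=wl('w3')
M=R.from_rotvec(s['orientation']).as_matrix();print('yaw',np.degrees(np.arctan2(M[1,0],M[0,0])))
a=ortho(s,c,.5035,-.185,.07,.05,390);b=ortho(s,c,.5035,-.185,.014,.05,390)
for i in (a,b): i[195,::6]=(0,255,0);i[::6,195]=(0,255,0)
cv2.imwrite('pics/o3.png',np.hstack([a,b]))
E
```

```text
t: 3.25
tool_pos: [0.5025, -0.1861, 0.2839]
orientation: [-1.388, 0.876, -0.873]
force: [0.5, -0.3, -0.4]
opening: 0.0927
[ 0.50253433 -0.18612058  0.2839078 ] [-1.38819641  0.87574768 -0.87302043] 3.25 [ 0.45751957 -0.32377095 -0.4070483 ]
yaw -64.41868407773667
```

View pics/w3.png

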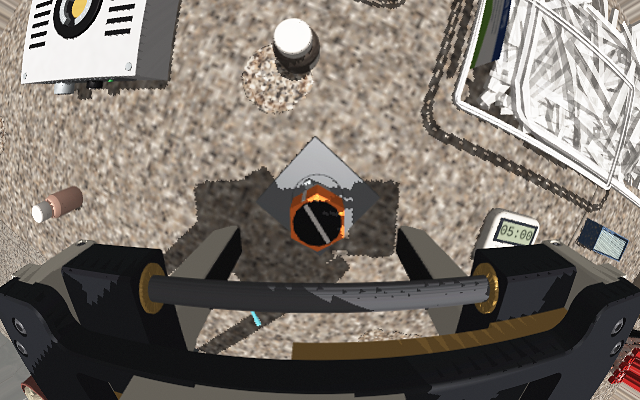

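View pics/o3.png

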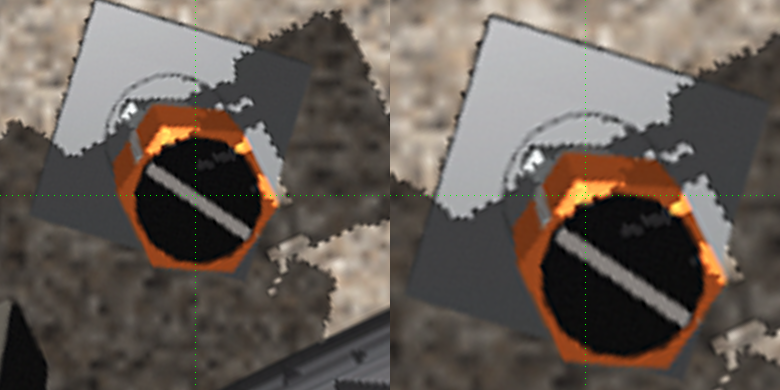

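The top disc is centred at (201,201) on the 70 mm plane, i.e. (0.502, -0.186), within 1 mm of the TCP. Yaw matches too, so I'll descend and grip.

```bash
python3 -m inch '[{"x":0,"y":12,"z":0,"twist":0},{"x":0,"y":15,"z":0,"twist":0},{"x":0,"y":15,"z":0,"twist":0},{"x":0,"y":12,"z":0,"twist":0},{"x":0,"y":4,"z":0,"twist":0},{"x":0,"y":0,"z":0,"twist":0}]' 
python3 -m inch '[{"x":0,"y":0,"z":0,"twist":0},{"x":0,"y":0,"z":0,"twist":0},{"x":0,"y":0,"z":0,"twist":0},{"x":0,"y":0,"z":0,"twist":0},{"x":0,"y":0,"z":0,"twist":0},{"x":0,"y":0,"z":0,"twist":0},{"x":0,"y":0,"z":0,"twist":0},{"x":0,"y":0,"z":0,"twist":0}]' -1 35
python3 look.py w4
```

```text
t: 3.9
tool_pos: [0.5025, -0.1858, 0.2254]
orientation: [-1.389, 0.875, -0.872]
force: [0.4, 0.3, -0.3]
opening: 0.0929
t: 4.7
tool_pos: [0.503, -0.186, 0.2267]
orientation: [-1.388, 0.873, -0.873]
force: [0.8, -0.0, -0.2]
opening: 0.0359
[ 0.50296889 -0.18597753  0.22672933] [-1.38833238  0.87337855 -0.87332163] 4.7 [ 0.81025155 -0.04146344 -0.18740413]
```

View pics/w4.png

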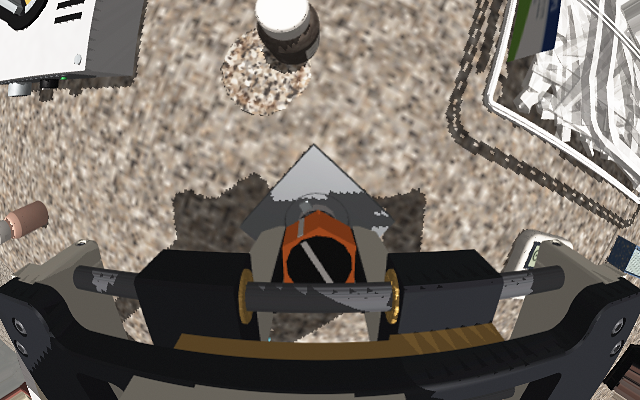

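The grip reads 35.9 mm, which matches the flats, and the head sits squarely between the pads at (318,258). Now to lift.

```bash
python3 -m inch '[{"x":0,"y":-4,"z":0,"twist":0},{"x":0,"y":-8,"z":0,"twist":0},{"x":0,"y":-14,"z":0,"twist":0},{"x":0,"y":-20,"z":0,"twist":0},{"x":0,"y":-20,"z":0,"twist":0},{"x":0,"y":-20,"z":0,"twist":0},{"x":0,"y":-18,"z":0,"twist":-0.1},{"x":0,"y":-8,"z":0,"twist":-0.14},{"x":0,"y":0,"z":0,"twist":-0.14},{"x":0,"y":0,"z":0,"twist":-0.14},{"x":0,"y":0,"z":0,"twist":-0.14},{"x":0,"y":0,"z":0,"twist":-0.14}]'
python3 -m inch '[{"x":0,"y":0,"z":0,"twist":-0.14},{"x":0,"y":0,"z":0,"twist":-0.14},{"x":0,"y":0,"z":0,"twist":-0.14},{"x":0,"y":0,"z":0,"twist":-0.14},{"x":0,"y":0,"z":0,"twist":-0.14},{"x":0,"y":0,"z":0,"twist":-0.14},{"x":0,"y":0,"z":0,"twist":-0.14},{"x":0,"y":0,"z":0,"twist":-0.14},{"x":0,"y":0,"z":0,"twist":-0.14},{"x":0,"y":0,"z":0,"twist":-0.14},{"x":0,"y":0,"z":0,"twist":-0.05},{"x":0,"y":0,"z":0,"twist":0}]'
python3 - <<'E'
from h import *
from plant import robot
s=robot.read_state(); M=R.from_rotvec(s['orientation']).as_matrix();print(s['tool_pos'],'yaw',np.degrees(np.arctan2(M[1,0],M[0,0])),M.round(3))
print(M.T@(np.array([.58-.09*M[0,2],.072-.09*M[1,2],s['tool_pos'][2]])-s['tool_pos'])*1e3)
E
```

```text
t: 5.95
tool_pos: [0.5031, -0.186, 0.3403]
orientation: [-1.557, 0.248, -0.25]
force: [0.1, -0.1, -0.9]
opening: 0.0358
t: 7.15
tool_pos: [0.5031, -0.186, 0.3401]
orientation: [-1.388, -0.878, 0.876]
force: [0.9, -0.0, -0.8]
opening: 0.036
[ 0.5030766  -0.18603046  0.34010507] yaw 64.61181215170062 [[ 0.429  0.001 -0.903]
 [ 0.903 -0.001  0.429]
 [-0.    -1.    -0.001]]
[ 2.66091655e+02  6.97692702e-02 -4.88640063e+01]
```

```bash
python3 -m inch '[{"x":10,"y":0,"z":-3,"twist":0},{"x":24,"y":0,"z":-4,"twist":0},{"x":26,"y":0,"z":-5,"twist":0},{"x":26,"y":0,"z":-5,"twist":0},{"x":26,"y":0,"z":-5,"twist":0},{"x":26,"y":0,"z":-5,"twist":0},{"x":26,"y":0,"z":-5,"twist":0},{"x":26,"y":0,"z":-5,"twist":0},{"x":26,"y":0,"z":-5,"twist":0},{"x":26,"y":0,"z":-5,"twist":0},{"x":24,"y":0,"z":-2,"twist":0},{"x":0,"y":0,"z":0,"twist":0}]'
python3 look.py w5
python3 - <<'E'
from h import *
s,c=wl('w5')
b=ortho(s,c,.58,.072,.064,.04,600)
b[300,::6]=(0,255,0);b[::6,300]=(0,255,0)
cv2.imwrite('pics/o5.png',b)
E
```

```text
t: 8.35
tool_pos: [0.6625, 0.0366, 0.3389]
orientation: [-1.386, -0.878, 0.876]
force: [-0.5, -0.4, -0.9]
opening: 0.036
[0.66245432 0.03655566 0.33885338] [-1.38597563 -0.87825724  0.87631443] 8.35 [-0.54191244 -0.35240746 -0.85434972]
```

View pics/w5.png

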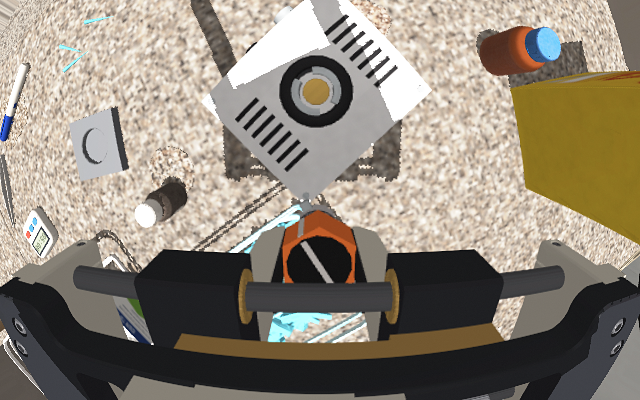

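View pics/o5.png

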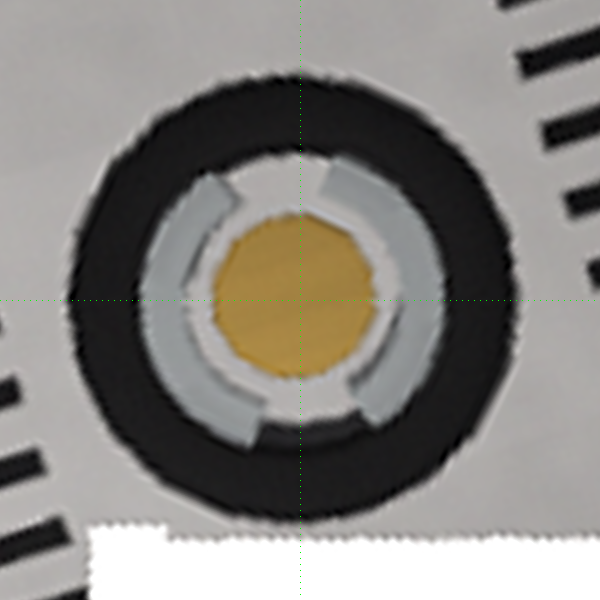

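The slots show clearly. Slot midpoints at (273,163) and (314,436) give a slot line of 8.5°, and the socket centre at about (293.5,297.5) is (0.5803, 0.0729). Next I'll find the lamp's axis in the tool frame from the same picture.

```bash
python3 - <<'E'
from h import *
s,c=wl('w5')
# ortho in tool frame: set world=tool rotated so that z up = -tool y ; 
s2=dict(s); s2['tool_pos']=np.zeros(3); s2['orientation']=R.from_matrix(np.array([[1,0,0],[0,0,1],[0,-1,0]])).as_rotvec() # world x=tool x, world y=tool z, world z=-tool y
b=ortho(s2,c,0,0,-.1567,.03,600) # up=+tool x, right=-tool z
b[300,::6]=(0,255,0);b[::6,300]=(0,255,0)
cv2.imwrite('pics/o5t.png',b)
E
```

```text
(no output)
```

View pics/o5t.png

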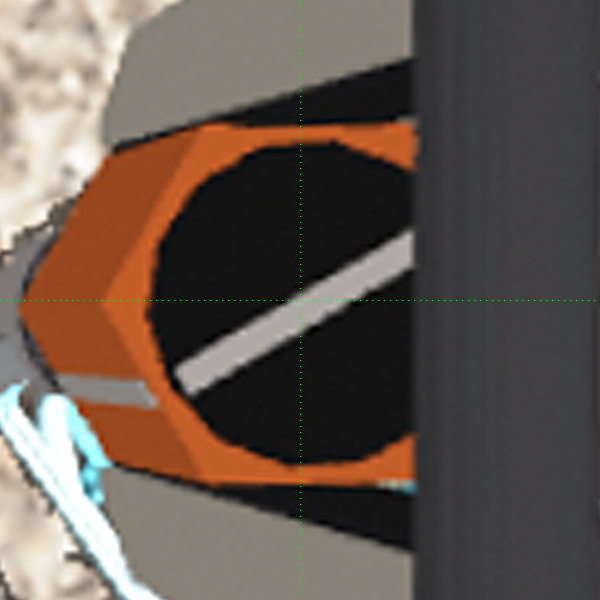

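```bash
python3 -m inch '[{"x":0,"y":0,"z":0,"twist":-0.068},{"x":0.5,"y":0,"z":11,"twist":0},{"x":0.5,"y":0,"z":16,"twist":0},{"x":1,"y":0,"z":18,"twist":0},{"x":1,"y":0,"z":18,"twist":0},{"x":0.5,"y":0,"z":16,"twist":0},{"x":0.5,"y":0,"z":8,"twist":0},{"x":0,"y":0,"z":3.8,"twist":0},{"x":0,"y":0,"z":0,"twist":0},{"x":0,"y":0,"z":0,"twist":0}]'
cat > st.py <<'E'
from h import *
from plant import robot
import sys
s=robot.read_state(); M=R.from_rotvec(s['orientation']).as_matrix()
print('t',s['t'],'pos',s['tool_pos'].round(4),'yaw',np.degrees(np.arctan2(M[1,0],M[0,0])).round(2),'down',M[:,1].round(4),'F',s['force'].round(2),'T',s['wrist_torque'].round(3))
d=M.T@(np.array([.5794,.0736,s['tool_pos'][2]])-s['tool_pos'])*1e3; print('shift to target',d.round(2),'underside-rim est mm',((s['tool_pos'][2]-.2207-.064)*1e3).round(2))
E
python3 st.py; python3 st.py
```

```text
t: 9.4
tool_pos: [0.5788, 0.0699, 0.339]
orientation: [-1.364, -0.928, 0.927]
force: [-0.0, -0.8, -1.9]
opening: 0.0362
t 9.4 pos [0.5788 0.0699 0.339 ] yaw 68.44 down [ 5.e-04 -2.e-04 -1.e+00] F [-0.02 -0.81 -1.91] T [ 0.015 -0.11   0.039]
shift to target [ 3.66 -0.    0.82] underside-rim est mm 54.25
t 9.4 pos [0.5788 0.0699 0.339 ] yaw 68.44 down [ 5.e-04 -2.e-04 -1.e+00] F [-0.02 -0.81 -1.91] T [ 0.015 -0.11   0.039]
shift to target [ 3.66 -0.    0.82] underside-rim est mm 54.25
```

```bash
python3 -m inch '[{"x":2,"y":0,"z":0.8,"twist":0},{"x":1.6,"y":0,"z":0,"twist":0},{"x":0,"y":0,"z":0,"twist":0},{"x":0,"y":0,"z":0,"twist":0}]'
python3 st.py;python3 -m inch '[{"x":0,"y":0,"z":0,"twist":0}]'; python3 st.py
```

```text
t: 9.8
tool_pos: [0.5792, 0.0739, 0.3386]
orientation: [-1.364, -0.928, 0.928]
force: [0.5, 1.0, -1.7]
opening: 0.036
t 9.8 pos [0.5792 0.0739 0.3386] yaw 68.47 down [-1.e-04 -0.e+00 -1.e+00] F [ 0.45  0.95 -1.67] T [-0.009 -0.164 -0.001]
shift to target [-0.19 -0.   -0.33] underside-rim est mm 53.93
t: 9.9
tool_pos: [0.5791, 0.0739, 0.3387]
orientation: [-1.364, -0.928, 0.928]
force: [-0.3, -0.2, -1.0]
opening: 0.0358
t 9.9 pos [0.5791 0.0739 0.3387] yaw 68.47 down [-1.e-04 -0.e+00 -1.e+00] F [-0.25 -0.15 -1.01] T [ 0.034 -0.18  -0.016]
shift to target [-0.13 -0.   -0.39] underside-rim est mm 53.98
```

Position noise is under 1 mm. Now lowering to about 3 mm above the rim.

```bash
python3 -m inch '[{"x":0,"y":8,"z":0,"twist":0},{"x":0,"y":12,"z":0,"twist":0},{"x":0,"y":12,"z":0,"twist":0},{"x":0,"y":10,"z":0,"twist":0},{"x":0,"y":6,"z":0,"twist":0},{"x":0,"y":3,"z":0,"twist":0},{"x":0,"y":0,"z":0,"twist":0}]'
python3 st.py; python3 look.py w6
python3 - <<'E'
from plant import imaging
import cv2
c=imaging.read_camera('scene');cv2.imwrite('pics/s6.png',cv2.resize(c['color'][150:270,200:380,::-1],None,fx=4,fy=4,interpolation=cv2.INTER_CUBIC))
E
```

```text
t: 10.6
tool_pos: [0.5789, 0.0739, 0.2872]
orientation: [-1.363, -0.927, 0.929]
force: [-0.1, 0.1, -0.9]
opening: 0.036
t 10.6 pos [0.5789 0.0739 0.2872] yaw 68.47 down [-8.e-04  0.e+00 -1.e+00] F [-0.11  0.08 -0.86] T [ 0.026 -0.141  0.034]
shift to target [-0.08 -0.   -0.57] underside-rim est mm 2.47
[0.57889606 0.07388653 0.28717458] [-1.36336932 -0.92744957  0.92859561] 10.6 [-0.10795042  0.08000925 -0.86235967]
```

View pics/w6.png

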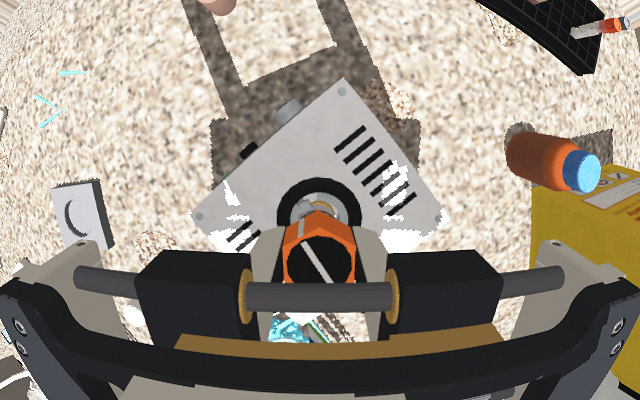

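View pics/s6.png

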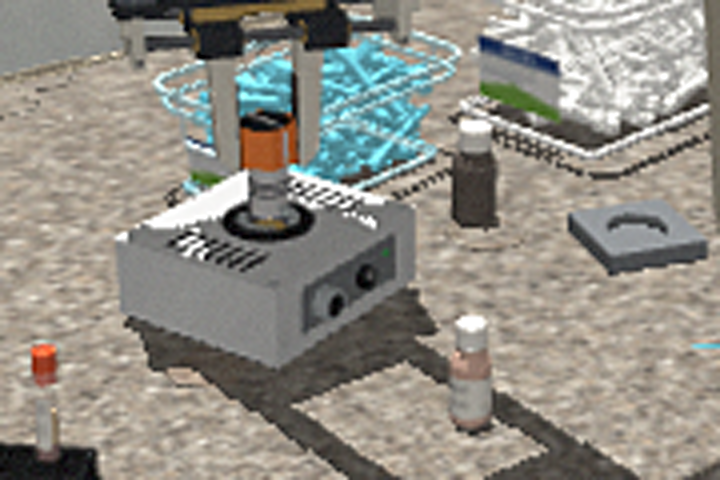

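The lamp hangs upright just above the ring in both views: barrel foot at about (268,222) in the scene zoom, lug over the slot at (310,208) in the wrist view. Next I'll feel my way down.

```bash
python3 -m inch '[{"x":0,"y":1.5,"z":0,"twist":0},{"x":0,"y":1.5,"z":0,"twist":0},{"x":0,"y":0,"z":0,"twist":0}]'
python3 st.py
python3 -m inch '[{"x":0,"y":1,"z":0,"twist":0},{"x":0,"y":1,"z":0,"twist":0},{"x":0,"y":0,"z":0,"twist":0}]'
python3 st.py
python3 -m inch '[{"x":0,"y":1,"z":0,"twist":0},{"x":0,"y":1,"z":0,"twist":0},{"x":0,"y":0,"z":0,"twist":0}]'
python3 st.py
```

```text
t: 11.0
tool_pos: [0.579, 0.0739, 0.2847]
orientation: [-1.364, -0.928, 0.928]
force: [-0.4, 0.2, -1.2]
opening: 0.0358
t 11.0 pos [0.579  0.0739 0.2847] yaw 68.47 down [ 0.  0. -1.] F [-0.43  0.21 -1.22] T [ 0.054 -0.13   0.029]
shift to target [-0.12  0.   -0.48] underside-rim est mm 0.01
t: 11.3
tool_pos: [0.579, 0.0739, 0.2825]
orientation: [-1.364, -0.928, 0.928]
force: [-0.1, -0.2, -0.9]
opening: 0.0359
t 11.3 pos [0.579  0.0739 0.2825] yaw 68.47 down [-4.e-04 -0.e+00 -1.e+00] F [-0.11 -0.15 -0.93] T [ 0.029 -0.174  0.011]
shift to target [-0.07 -0.   -0.51] underside-rim est mm -2.18
t: 11.6
tool_pos: [0.579, 0.0739, 0.2805]
orientation: [-1.364, -0.928, 0.928]
force: [-0.4, 0.9, -0.8]
opening: 0.0359
t 11.6 pos [0.579  0.0739 0.2805] yaw 68.47 down [-3.e-04 -0.e+00 -1.e+00] F [-0.37  0.89 -0.81] T [ 0.05  -0.169 -0.035]
shift to target [-0.11 -0.   -0.52] underside-rim est mm -4.18
```

```bash
python3 -m inch '[{"x":0,"y":1,"z":0,"twist":0},{"x":0,"y":1,"z":0,"twist":0},{"x":0,"y":0,"z":0,"twist":0}]'
python3 st.py
python3 -m inch '[{"x":0,"y":1,"z":0,"twist":0},{"x":0,"y":1,"z":0,"twist":0},{"x":0,"y":0,"z":0,"twist":0}]'
python3 st.py
```

```text
t: 11.9
tool_pos: [0.579, 0.0739, 0.2785]
orientation: [-1.364, -0.928, 0.928]
force: [0.1, -0.5, -1.0]
opening: 0.036
t 11.9 pos [0.579  0.0739 0.2785] yaw 68.47 down [-3.e-04 -0.e+00 -1.e+00] F [ 0.11 -0.51 -1.03] T [-0.028 -0.132 -0.016]
shift to target [-0.08 -0.   -0.52] underside-rim est mm -6.16
t: 12.2
tool_pos: [0.5791, 0.0739, 0.277]
orientation: [-1.364, -0.928, 0.928]
force: [-1.2, 0.7, 2.6]
opening: 0.0359
t 12.2 pos [0.5791 0.0739 0.277 ] yaw 68.47 down [ 4.e-04 -0.e+00 -1.e+00] F [-1.18  0.65  2.62] T [-0.061 -0.004  0.021]
shift to target [-0.14  0.   -0.34] underside-rim est mm -7.71
```

```bash
python3 -m inch '[{"x":0,"y":1.5,"z":0,"twist":0},{"x":0,"y":1.5,"z":0,"twist":0},{"x":0,"y":0,"z":0,"twist":0}]'
python3 st.py
python3 -m inch '[{"x":0,"y":1.5,"z":0,"twist":0},{"x":0,"y":1.5,"z":0,"twist":0},{"x":0,"y":0,"z":0,"twist":0}]'
python3 st.py
```

```text
t: 12.5
tool_pos: [0.5791, 0.0739, 0.2738]
orientation: [-1.364, -0.928, 0.928]
force: [-0.7, -0.4, 4.0]
opening: 0.0363
t 12.5 pos [0.5791 0.0739 0.2738] yaw 68.47 down [ 4.e-04  0.e+00 -1.e+00] F [-0.68 -0.43  4.01] T [-0.08   0.012 -0.031]
shift to target [-0.17  0.   -0.36] underside-rim est mm -10.87
t: 12.8
tool_pos: [0.5791, 0.0739, 0.2708]
orientation: [-1.364, -0.928, 0.928]
force: [-1.4, -0.8, 5.2]
opening: 0.036
t 12.8 pos [0.5791 0.0739 0.2708] yaw 68.47 down [ 4.e-04  0.e+00 -1.e+00] F [-1.35 -0.75  5.23] T [-0.071  0.022 -0.019]
shift to target [-0.16  0.   -0.34] underside-rim est mm -13.9
```

The lugs dropped straight into the slots, and the force climbs by about 0.45 N/mm, as the spring should. Pressing to −17 mm, then starting the turn.

```bash
python3 -m inch '[{"x":0,"y":1.6,"z":0,"twist":0},{"x":0,"y":1.5,"z":0,"twist":0},{"x":0,"y":0,"z":0,"twist":0},{"x":0,"y":0,"z":0,"twist":0}]' - 45
python3 st.py
python3 -m inch '[{"x":0,"y":0,"z":0,"twist":0.07},{"x":0,"y":0,"z":0,"twist":0.07},{"x":0,"y":0,"z":0,"twist":0.07},{"x":0,"y":0,"z":0,"twist":0}]'
python3 st.py
```

```text
t: 13.2
tool_pos: [0.5792, 0.0739, 0.268]
orientation: [-1.364, -0.929, 0.928]
force: [-1.9, -0.7, 6.6]
opening: 0.0363
t 13.2 pos [0.5792 0.0739 0.268 ] yaw 68.47 down [ 5.e-04 -0.e+00 -1.e+00] F [-1.88 -0.69  6.63] T [-0.139  0.196  0.03 ]
shift to target [-0.18  0.   -0.3 ] underside-rim est mm -16.66
t: 13.6
tool_pos: [0.5794, 0.074, 0.2683]
orientation: [-1.432, -0.767, 0.765]
force: [-1.0, -0.5, 5.3]
opening: 0.0358
t 13.6 pos [0.5794 0.074  0.2683] yaw 56.29 down [ 1.3e-03  3.0e-04 -1.0e+00] F [-1.   -0.45  5.26] T [ 0.105 -0.019 -0.019]
shift to target [-0.33 -0.   -0.27] underside-rim est mm -16.42
```

```bash
python3 -m inch '[{"x":0.05,"y":0,"z":-0.05,"twist":0.08},{"x":0.05,"y":0,"z":-0.05,"twist":0.08},{"x":0.05,"y":0,"z":-0.05,"twist":0.08},{"x":0.05,"y":0,"z":-0.05,"twist":0.08},{"x":0.05,"y":0,"z":-0.05,"twist":0.08},{"x":0,"y":0,"z":0,"twist":0}]'
python3 st.py
python3 -m inch '[{"x":0.1,"y":0,"z":-0.05,"twist":0.08},{"x":0.1,"y":0,"z":-0.05,"twist":0.08},{"x":0.1,"y":0,"z":-0.05,"twist":0.08},{"x":0.1,"y":0,"z":-0.05,"twist":0.08},{"x":0.1,"y":0,"z":0,"twist":0.08},{"x":0,"y":0,"z":0,"twist":0}]'
python3 st.py
```

```text
t: 14.2
tool_pos: [0.5798, 0.0741, 0.2683]
orientation: [-1.522, -0.457, 0.455]
force: [-1.2, 0.3, 6.6]
opening: 0.0359
t 14.2 pos [0.5798 0.0741 0.2683] yaw 33.36 down [ 1.5e-03  5.0e-04 -1.0e+00] F [-1.2   0.27  6.62] T [ 0.095 -0.064  0.044]
shift to target [-0.6  -0.   -0.24] underside-rim est mm -16.37
t: 14.8
tool_pos: [0.5804, 0.0741, 0.2684]
orientation: [-1.566, -0.144, 0.142]
force: [0.4, 0.2, 5.8]
opening: 0.0359
t 14.8 pos [0.5804 0.0741 0.2684] yaw 10.44 down [ 1.7e-03  4.0e-04 -1.0e+00] F [0.42 0.16 5.8 ] T [ 0.09  -0.074  0.013]
shift to target [-1.04 -0.   -0.35] underside-rim est mm -16.33
```

```bash
python3 -m inch '[{"x":0.1,"y":0,"z":0,"twist":0.08},{"x":0.1,"y":0,"z":0,"twist":0.08},{"x":0.1,"y":0,"z":0,"twist":0.08},{"x":0.1,"y":0,"z":0,"twist":0.08},{"x":0,"y":0,"z":0,"twist":0}]'
python3 st.py
python3 -m inch '[{"x":0.1,"y":0,"z":0,"twist":0.05},{"x":0.1,"y":0,"z":0,"twist":0.05},{"x":0,"y":0,"z":0,"twist":0}]'
python3 st.py
```

```text
t: 15.3
tool_pos: [0.5808, 0.0741, 0.2684]
orientation: [-1.568, 0.107, -0.11]
force: [0.2, 0.7, 7.0]
opening: 0.0358
t 15.3 pos [0.5808 0.0741 0.2684] yaw -7.9 down [ 1.9e-03  4.0e-04 -1.0e+00] F [0.25 0.69 7.03] T [ 0.046 -0.129  0.053]
shift to target [-1.34 -0.   -0.71] underside-rim est mm -16.26
t: 15.6
tool_pos: [0.581, 0.0741, 0.2684]
orientation: [-1.562, 0.184, -0.187]
force: [-0.8, 1.5, 6.2]
opening: 0.036
t 15.6 pos [0.581  0.0741 0.2684] yaw -13.57 down [ 1.9e-03  4.0e-04 -1.0e+00] F [-0.77  1.53  6.17] T [-0.01  -0.141 -0.001]
shift to target [-1.46 -0.   -0.84] underside-rim est mm -16.28
```

```bash
python3 -m inch '[{"x":0.1,"y":0,"z":0,"twist":0.04},{"x":0,"y":0,"z":0,"twist":0}]'
python3 st.py
python3 -m inch '[{"x":0.1,"y":0,"z":0,"twist":0.04},{"x":0,"y":0,"z":0,"twist":0}]'
python3 st.py
```

```text
t: 15.8
tool_pos: [0.5811, 0.0741, 0.2684]
orientation: [-1.559, 0.215, -0.218]
force: [-0.2, 0.2, 5.5]
opening: 0.0357
t 15.8 pos [0.5811 0.0741 0.2684] yaw -15.83 down [ 1.9e-03  4.0e-04 -1.0e+00] F [-0.25  0.25  5.54] T [ 0.065 -0.08   0.024]
shift to target [-1.52 -0.   -0.91] underside-rim est mm -16.25
t: 16.0
tool_pos: [0.5812, 0.0741, 0.2684]
orientation: [-1.556, 0.247, -0.25]
force: [0.3, 0.8, 7.3]
opening: 0.0356
t 16.0 pos [0.5812 0.0741 0.2684] yaw -18.12 down [ 1.9e-03  4.0e-04 -1.0e+00] F [0.29 0.84 7.27] T [ 0.01  -0.077 -0.029]
shift to target [-1.57 -0.   -0.99] underside-rim est mm -16.28
```

```bash
for i in 1; do :; done
python3 -m inch '[{"x":0,"y":0,"z":0,"twist":0.04},{"x":0,"y":0,"z":0,"twist":0}]'; python3 st.py
python3 -m inch '[{"x":0,"y":0,"z":0,"twist":0.04},{"x":0,"y":0,"z":0,"twist":0}]'; python3 st.py
python3 -m inch '[{"x":0,"y":0,"z":0,"twist":0.04},{"x":0,"y":0,"z":0,"twist":0}]'; python3 st.py
```

```text
t: 16.2
tool_pos: [0.5812, 0.074, 0.2684]
orientation: [-1.552, 0.278, -0.281]
force: [0.3, -0.2, 5.5]
opening: 0.0358
t 16.2 pos [0.5812 0.074  0.2684] yaw -20.41 down [ 2.e-03  3.e-04 -1.e+00] F [ 0.26 -0.16  5.48] T [-0.014 -0.09  -0.016]
shift to target [-1.56 -0.   -1.02] underside-rim est mm -16.26
t: 16.4
tool_pos: [0.5811, 0.074, 0.2684]
orientation: [-1.548, 0.31, -0.312]
force: [-0.9, -0.8, 6.6]
opening: 0.0357
t 16.4 pos [0.5811 0.074  0.2684] yaw -22.7 down [ 1.4e-03  3.0e-04 -1.0e+00] F [-0.86 -0.8   6.6 ] T [-0.     0.088  0.065]
shift to target [-1.38 -0.   -1.06] underside-rim est mm -16.33
t: 16.6
tool_pos: [0.5808, 0.0741, 0.2683]
orientation: [-1.543, 0.342, -0.342]
force: [-2.9, 0.8, 8.4]
opening: 0.0361
t 16.6 pos [0.5808 0.0741 0.2683] yaw -24.99 down [ 6.e-04  3.e-04 -1.e+00] F [-2.91  0.83  8.45] T [0.05  0.479 0.161]
shift to target [-1.11 -0.   -1.03] underside-rim est mm -16.4
```

```bash

python3 -m inch '[{"x":0,"y":0,"z":0,"twist":0.03},{"x":0,"y":0,"z":0,"twist":0}]'; python3 st.py
python3 -m inch '[{"x":0,"y":0,"z":0,"twist":0.03},{"x":0,"y":0,"z":0,"twist":0}]'; python3 st.py
```

```text
t: 16.8
tool_pos: [0.5807, 0.0741, 0.2683]
orientation: [-1.54, 0.365, -0.365]
force: [-2.6, -0.3, 8.2]
opening: 0.036
t 16.8 pos [0.5807 0.0741 0.2683] yaw -26.67 down [ 1.e-04  2.e-04 -1.e+00] F [-2.64 -0.26  8.2 ] T [-0.008  0.615  0.241]
shift to target [-0.97 -0.   -1.02] underside-rim est mm -16.44
t: 17.0
tool_pos: [0.5807, 0.074, 0.2683]
orientation: [-1.536, 0.388, -0.388]
force: [-4.3, 0.2, 9.0]
opening: 0.0357
t 17.0 pos [0.5807 0.074  0.2683] yaw -28.36 down [ 0.e+00 -1.e-04 -1.e+00] F [-4.31  0.25  9.05] T [-0.162  0.691  0.532]
shift to target [-0.94  0.   -1.  ] underside-rim est mm -16.39
```

```bash

python3 -m inch '[{"x":0,"y":0,"z":0,"twist":0.03},{"x":0,"y":0,"z":0,"twist":0}]'; python3 st.py; python3 look.py w7
python3 -m inch '[{"x":0,"y":-1,"z":0,"twist":0},{"x":0,"y":-1,"z":0,"twist":0},{"x":0,"y":0,"z":0,"twist":0}]'; python3 st.py
```

```text
t: 17.2
tool_pos: [0.5806, 0.0741, 0.2683]
orientation: [-1.532, 0.411, -0.411]
force: [-4.1, 1.0, 10.6]
opening: 0.036
t 17.2 pos [0.5806 0.0741 0.2683] yaw -30.06 down [-3.e-04 -2.e-04 -1.e+00] F [-4.07  0.97 10.63] T [-0.129  0.894  0.816]
shift to target [-0.82  0.   -1.  ] underside-rim est mm -16.41
[0.5806087  0.07405511 0.26829408] [-1.53167741  0.41138873 -0.41103209] 17.2 [-4.06579975  0.96967912 10.6278032 ]
t: 17.55
tool_pos: [0.5805, 0.074, 0.2687]
orientation: [-1.531, 0.412, -0.41]
force: [2.3, 1.4, -4.4]
opening: 0.0356
t 17.55 pos [0.5805 0.074  0.2687] yaw -30.06 down [-9.e-04  2.e-04 -1.e+00] F [ 2.26  1.38 -4.43] T [ 0.142 -0.502  0.759]
shift to target [-0.69  0.   -0.92] underside-rim est mm -16.01
```

View pics/w7.png

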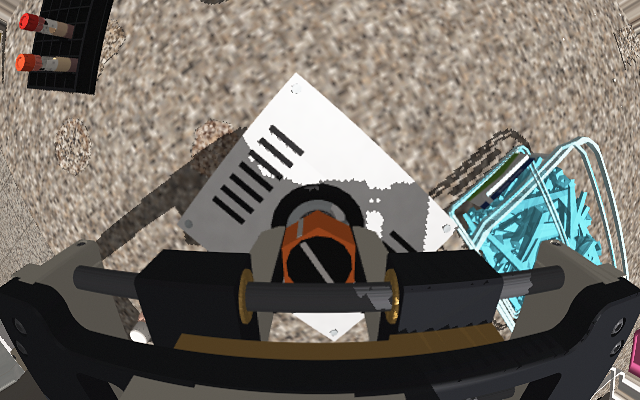

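```bash
python3 - <<'E'
from h import *
ims=[]
for n in ('w5','w7'):
    s,c=wl(n); s2=dict(s); s2['tool_pos']=np.zeros(3); s2['orientation']=R.from_matrix(np.array([[1,0,0],[0,0,1],[0,-1,0]])).as_rotvec()
    b=ortho(s2,c,0,0,-.1567,.025,390); b[195,::6]=(0,255,0);b[::6,195]=(0,255,0); ims.append(b)
cv2.imwrite('pics/o7.png',np.hstack(ims))
E
python3 look.py w8
python3 - <<'E'
from plant import imaging
import cv2
c=imaging.read_camera('scene');cv2.imwrite('pics/s8.png',cv2.resize(c['color'][170:250,220:340,::-1],None,fx=6,fy=6,interpolation=cv2.INTER_CUBIC))
E
```

```text
[0.58046153 0.07404698 0.26869103] [-1.53145067  0.41189698 -0.41040476] 17.55 [ 2.25959012  1.37782277 -4.42997898]
```

View pics/o7.png

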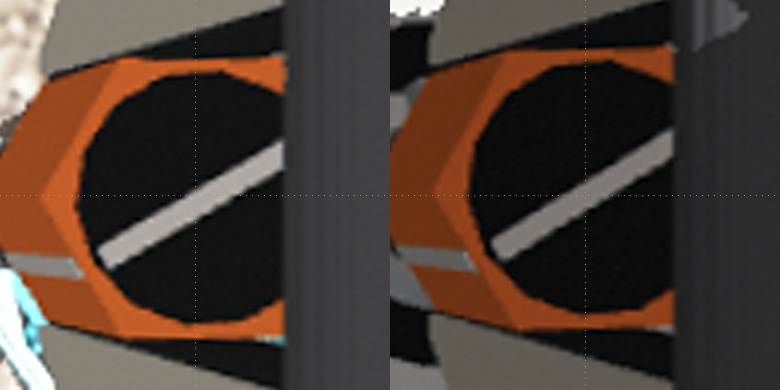

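View pics/s8.png

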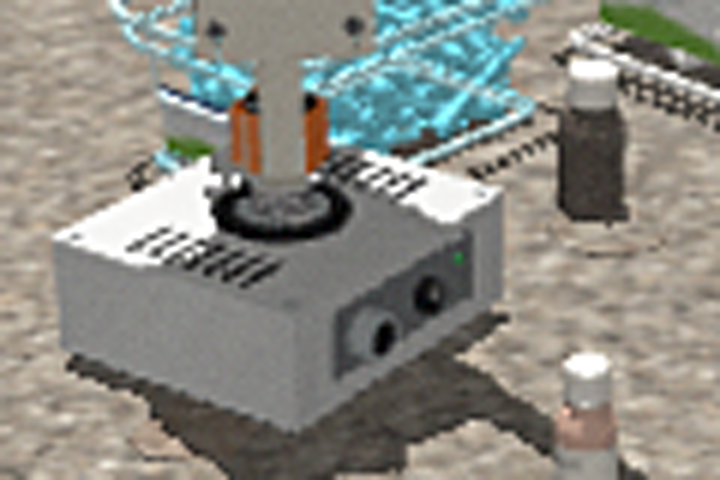

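```bash
python3 - <<'E'
from h import *
for n in ('w5','w6','w7','w8'):
    s,c=wl(n); s2=dict(s); s2['tool_pos']=np.zeros(3); s2['orientation']=R.from_matrix(np.array([[1,0,0],[0,0,1],[0,-1,0]])).as_rotvec()
    b=ortho(s2,c,0,0,-.1567,.025,1000)
    h=cv2.cvtColor(b,cv2.COLOR_BGR2HSV)
    w=((h[...,1]<50)&(h[...,2]>70)&(h[...,2]<230)).astype(np.uint8); w[:,:240]=0;w[:,720:]=0;w[:280]=0;w[720:]=0
    nl,lab,st,ce=cv2.connectedComponentsWithStats(w); k=1+np.argmax(st[1:,4]); yy,xx=np.nonzero(lab==k)
    vx,vy,x0,y0=cv2.fitLine(np.c_[xx,yy].astype(np.float32),cv2.DIST_HUBER,0,.01,.01).ravel()
    M=R.from_rotvec(s['orientation']).as_matrix();yaw=np.degrees(np.arctan2(M[1,0],M[0,0]))
    # in-plane: up=+toolx, right=-toolz
    o=((h[...,0]<16)&(h[...,1]>120)).astype(np.uint8); 
    col=np.nonzero(o[:,600])[0]
    print(n,st[k],'line ang deg',np.degrees(np.arctan2(-vy,vx)).round(2),'y at x=500: x_tool mm',((500-(y0+(500-x0)*vy/vx))*.05).round(2),'yaw',yaw.round(2),'flats',col.min(),col.max())
E
```

```text
w5 [  249   358   471   334 37248] line ang deg 30.76 y at x=500: x_tool mm -1.25 yaw 64.65 flats 145 875
w6 [  247   357   473   337 38474] line ang deg 30.79 y at x=500: x_tool mm -1.26 yaw 68.47 flats 147 876
w7 [  262   334   458   331 33934] line ang deg 32.18 y at x=500: x_tool mm -0.13 yaw -30.06 flats 119 847
w8 [  263   335   457   339 33848] line ang deg 32.55 y at x=500: x_tool mm -0.27 yaw -30.06 flats 119 847
```

The lamp turned about 97° with only about 1.5° of slip in the grip. It won't rise, and est −16.0 seems to correspond to the true −15 ledge height, so I turned with only 0.4 mm of clearance. I'll press deeper, re-centre and read the torque again.

```bash

python3 -m inch '[{"x":0,"y":1.5,"z":0,"twist":-0.03},{"x":0,"y":1.5,"z":0,"twist":0},{"x":0.3,"y":0.5,"z":0,"twist":0},{"x":0,"y":0,"z":0,"twist":0}]'; python3 st.py
python3 -m inch '[{"x":0,"y":0,"z":0,"twist":-0.05},{"x":0,"y":0,"z":0,"twist":0},{"x":0,"y":0,"z":0,"twist":0}]'; python3 st.py
```

```text
t: 18.05
tool_pos: [0.5809, 0.0741, 0.2681]
orientation: [-1.535, 0.389, -0.388]
force: [-9.1, 1.6, 15.7]
opening: 0.0358
t 18.05 pos [0.5809 0.0741 0.2681] yaw -28.37 down [-6.e-04  9.e-04 -1.e+00] F [-9.1   1.59 15.65] T [0.454 1.839 0.382]
shift to target [-1.06  0.   -1.14] underside-rim est mm -16.56
t: 18.35
tool_pos: [0.581, 0.0739, 0.2676]
orientation: [-1.542, 0.349, -0.349]
force: [-5.3, 0.8, 9.2]
opening: 0.0357
t 18.35 pos [0.581  0.0739 0.2676] yaw -25.53 down [ 0.e+00  5.e-04 -1.e+00] F [-5.31  0.77  9.21] T [0.225 1.131 0.08 ]
shift to target [-1.32 -0.   -0.93] underside-rim est mm -17.09
```

Turning back 3° let it go down, so up and down were both blocked at −30° yaw. Before going on, I'll check whether the gripper body is hitting the cyan basket.

```bash
python3 - <<'E'
from h import *
c=load('top0.npz');P=cloud(c)
# points above .1 near socket
m=(P[...,2]>.05)&(np.hypot(P[...,0]-.58,P[...,1]-.073)<.22)
# print those excluding box top
q=P[m]; yaw=np.radians(-26); dx=q[:,0]-.581;dy=q[:,1]-.074
a=dx*np.cos(yaw)+dy*np.sin(yaw); b=-dx*np.sin(yaw)+dy*np.cos(yaw)
for lo,hi in [(.05,.08),(.08,.11),(.11,.14),(.14,.2),(.2,.3)]:
    k=(q[:,2]>lo)&(q[:,2]<=hi)&(np.hypot(dx,dy)>.085); print(lo,hi,k.sum(), q[k].min(0).round(3) if k.any() else '',q[k].max(0).round(3) if k.any() else '')
k=(abs(b)<.06)&(a>.03); print('along +x tool: max heights', [(round(x,2),round(q[k&(abs(a-x)<.01)][:,2].max(),3)) for x in np.arange(.06,.21,.02) if (k&(abs(a-x)<.01)).any()])
from plant import imaging
c=imaging.read_camera('scene');cv2.imwrite('pics/s9.png',cv2.resize(c['color'][110:260,200:400,::-1],None,fx=4,fy=4,interpolation=cv2.INTER_CUBIC))
c=imaging.read_camera('top');cv2.imwrite('pics/t9.png',cv2.resize(c['color'][60:260,180:440,::-1],None,fx=3,fy=3,interpolation=cv2.INTER_CUBIC))
E
```

```text
0.05 0.08 1076 [ 0.376 -0.132  0.05 ] [0.789 0.291 0.08 ]
0.08 0.11 770 [ 0.599 -0.12   0.08 ] [0.793 0.291 0.099]
0.11 0.14 0  
0.14 0.2 0  
0.2 0.3 0  
along +x tool: max heights [(np.float64(0.06), np.float64(0.063)), (np.float64(0.08), np.float64(0.066)), (np.float64(0.1), np.float64(0.09)), (np.float64(0.12), np.float64(0.089)), (np.float64(0.14), np.float64(0.092)), (np.float64(0.16), np.float64(0.096)), (np.float64(0.18), np.float64(0.098)), (np.float64(0.2), np.float64(0.096))]
```

View pics/s9.png

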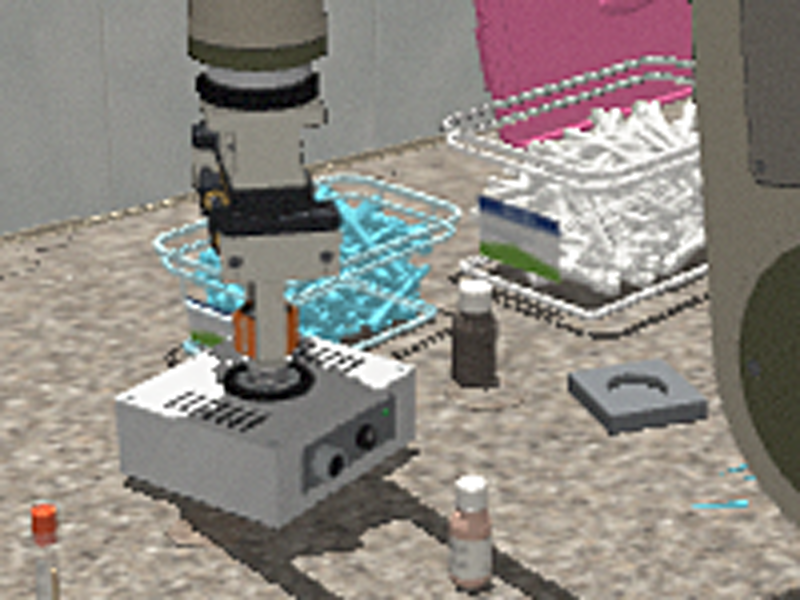

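View pics/t9.png

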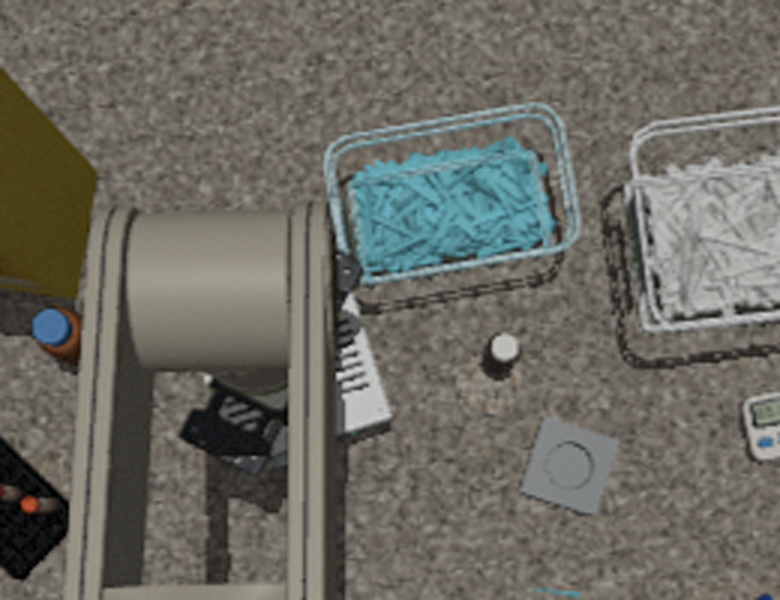

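The basket tops out at 0.10 m and the gripper body bottoms at 0.166 m, so they don't touch. The likelier cause is friction at the stop: 0.8 N·m on the lugs holds against a 10–15 N axial push. The torque is now near zero, so I'll let it rise and watch.

```bash

python3 -m inch '[{"x":0,"y":-1,"z":0,"twist":0},{"x":0,"y":-1,"z":0,"twist":0},{"x":0,"y":0,"z":0,"twist":0}]'; python3 st.py
python3 -m inch '[{"x":0,"y":-1,"z":0,"twist":0},{"x":0,"y":-1,"z":0,"twist":0},{"x":0,"y":0,"z":0,"twist":0}]'; python3 st.py
```

```text
t: 18.75
tool_pos: [0.5809, 0.0738, 0.2687]
orientation: [-1.542, 0.349, -0.349]
force: [-3.7, 1.8, 7.1]
opening: 0.0358
t 18.75 pos [0.5809 0.0738 0.2687] yaw -25.51 down [-1.e-04  4.e-04 -1.e+00] F [-3.66  1.76  7.1 ] T [0.282 0.844 0.068]
shift to target [-1.27  0.   -0.88] underside-rim est mm -16.03
t: 19.05
tool_pos: [0.5809, 0.0738, 0.2703]
orientation: [-1.542, 0.349, -0.349]
force: [-3.6, 1.8, 5.5]
opening: 0.036
t 19.05 pos [0.5809 0.0738 0.2703] yaw -25.5 down [-2.e-04  2.e-04 -1.e+00] F [-3.64  1.8   5.48] T [0.416 0.611 0.094]
shift to target [-1.3   0.   -0.85] underside-rim est mm -14.4
```

It rises past the ledge height with the spring still pushing, so the lugs are in the notches. Continuing up.

```bash

python3 -m inch '[{"x":0,"y":-1,"z":0,"twist":0},{"x":0,"y":0,"z":0,"twist":0},{"x":0,"y":0,"z":0,"twist":0}]'; python3 st.py
python3 -m inch '[{"x":0,"y":-1,"z":0,"twist":0},{"x":0,"y":0,"z":0,"twist":0},{"x":0,"y":0,"z":0,"twist":0}]'; python3 st.py
```

```text
t: 19.35
tool_pos: [0.5809, 0.0738, 0.2711]
orientation: [-1.542, 0.349, -0.349]
force: [-2.6, 2.7, 3.9]
opening: 0.0359
t 19.35 pos [0.5809 0.0738 0.2711] yaw -25.49 down [-2.e-04  1.e-04 -1.e+00] F [-2.61  2.68  3.87] T [0.524 0.618 0.102]
shift to target [-1.28  0.   -0.84] underside-rim est mm -13.57
t: 19.65
tool_pos: [0.5809, 0.0738, 0.272]
orientation: [-1.542, 0.349, -0.349]
force: [-3.0, 2.6, 1.3]
opening: 0.0361
t 19.65 pos [0.5809 0.0738 0.272 ] yaw -25.5 down [-3.e-04  1.e-04 -1.e+00] F [-3.01  2.62  1.34] T [0.562 0.601 0.023]
shift to target [-1.28  0.   -0.8 ] underside-rim est mm -12.69
```

```bash

python3 -m inch '[{"x":0,"y":-0.7,"z":0,"twist":0},{"x":0,"y":0,"z":0,"twist":0},{"x":0,"y":0,"z":0,"twist":0}]'; python3 st.py
```

```text
t: 19.95
tool_pos: [0.5808, 0.0738, 0.2722]
orientation: [-1.543, 0.349, -0.349]
force: [0.6, 4.6, -5.6]
opening: 0.0359
t 19.95 pos [0.5808 0.0738 0.2722] yaw -25.5 down [-5.e-04  1.e-04 -1.e+00] F [ 0.64  4.56 -5.62] T [ 0.518 -0.181  0.051]
shift to target [-1.23  0.   -0.77] underside-rim est mm -12.52
```

It stops hard at −12.5 mm and holds against an upward pull, so it's locked. Releasing.

```bash

python3 -m inch '[{"x":0,"y":0.5,"z":0,"twist":0},{"x":0,"y":0,"z":0,"twist":0}]'; python3 st.py
python3 -m inch '[{"x":0,"y":0,"z":0,"twist":0},{"x":0,"y":0,"z":0,"twist":0},{"x":0,"y":0,"z":0,"twist":0},{"x":0,"y":0,"z":0,"twist":0},{"x":0,"y":0,"z":0,"twist":0},{"x":0,"y":0,"z":0,"twist":0},{"x":0,"y":0,"z":0,"twist":0}]' 0.6; python3 st.py; python3 look.py w10
```

```text
t: 20.15
tool_pos: [0.5809, 0.0738, 0.2721]
orientation: [-1.542, 0.349, -0.349]
force: [-0.6, 3.8, -4.3]
opening: 0.0358
t 20.15 pos [0.5809 0.0738 0.2721] yaw -25.5 down [-4.e-04  1.e-04 -1.e+00] F [-0.64  3.78 -4.26] T [0.565 0.114 0.061]
shift to target [-1.26  0.   -0.78] underside-rim est mm -12.57
t: 20.85
tool_pos: [0.581, 0.0737, 0.2724]
orientation: [-1.543, 0.349, -0.349]
force: [-0.8, -0.1, -0.2]
opening: 0.0742
t 20.85 pos [0.581  0.0737 0.2724] yaw -25.5 down [ 1.e-04 -1.e-04 -1.e+00] F [-0.79 -0.11 -0.21] T [-0.058 -0.081  0.019]
shift to target [-1.4  -0.   -0.77] underside-rim est mm -12.32
[0.58099717 0.07368851 0.27238184] [-1.54250757  0.34892845 -0.34910989] 20.85 [-0.79100353 -0.10619798 -0.20838418]
```

View pics/w10.png

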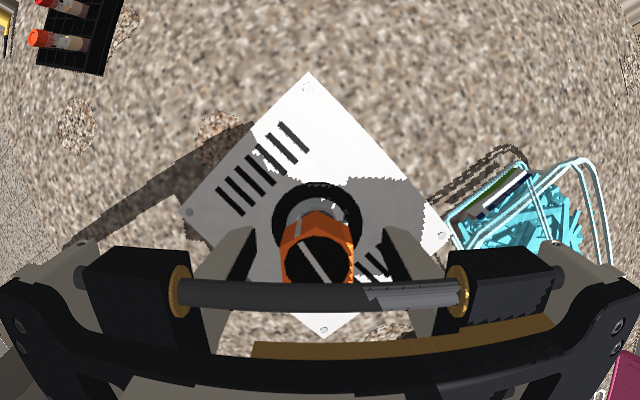

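The fingers are clear and the lamp stands in the socket with its head at about (318,262), upright. Retreating straight up to check height and tilt.

```bash

python3 -m inch '[{"x":0,"y":-5,"z":0,"twist":0},{"x":0,"y":-12,"z":0,"twist":0},{"x":0,"y":-20,"z":0,"twist":0},{"x":0,"y":-20,"z":0,"twist":0},{"x":0,"y":-20,"z":0,"twist":0},{"x":0,"y":-20,"z":0,"twist":0},{"x":0,"y":-15,"z":-20,"twist":0},{"x":0,"y":0,"z":-30,"twist":0},{"x":0,"y":0,"z":-30,"twist":0},{"x":0,"y":0,"z":-10,"twist":0},{"x":0,"y":0,"z":0,"twist":0}]'; python3 look.py w11
python3 - <<'E'
from h import *
from plant import imaging
s,c=wl('w11')
a=ortho(s,c,.5803,.0729,.1155,.04,390);b=ortho(s,c,.5803,.0729,.064,.04,390)
for i in (a,b): i[195,::6]=(0,255,0);i[::6,195]=(0,255,0)
cv2.imwrite('pics/o11.png',np.hstack([a,b]))
d=imaging.read_camera('scene');cv2.imwrite('pics/s11.png',cv2.resize(d['color'][150:270,200:380,::-1],None,fx=4,fy=4,interpolation=cv2.INTER_CUBIC))
P=cloud(d);m=np.hypot(P[...,0]-.58,P[...,1]-.073)<.014;m&=P[...,2]>.09;m&=P[...,2]<.135;z=P[m][:,2];print('scene head z pct',len(z),np.percentile(z,[50,80,90,95,99]).round(4))
T=wpose(s,c);Z=c['depth'];H,W=Z.shape;u,v=np.meshgrid(np.arange(W),np.arange(H));r=wray(c,u,v);Q=(r*(Z/np.maximum(r[...,2],.05))[...,None])@T[:3,:3].T+T[:3,3]
for nm,cx,cy,rr in [('head',.5803,.0729,.013)]:
    k=(np.hypot(Q[...,0]-cx,Q[...,1]-cy)<rr)&(Q[...,2]>.09)&(Q[...,2]<.14)
    p=Q[k];A=np.c_[p[:,:2]-[cx,cy],np.ones(len(p))];kk=abs(p[:,2]-np.median(p[:,2]))<.003;print('wrist',len(p),np.median(p[:,2]),np.linalg.lstsq(A[kk],p[kk,2],rcond=None)[0])
k=(np.hypot(Q[...,0]-.5803,Q[...,1]-.0729)>.023)&(np.hypot(Q[...,0]-.5803,Q[...,1]-.0729)<.029)&(abs(Q[...,2]-.064)<.01);print('flange z',np.median(Q[k][:,2]))
E
```

```text
t: 22.0
tool_pos: [0.542, -0.0085, 0.3854]
orientation: [-1.542, 0.349, -0.352]
force: [1.2, 0.2, 0.6]
opening: 0.0743
[ 0.54200761 -0.00845351  0.38539647] [-1.54204048  0.34949623 -0.35160339] 22.0 [1.21848047 0.17347949 0.63285989]
scene head z pct 35 [0.1171 0.1176 0.1179 0.1184 0.1188]
wrist 822 0.11663125883094297 [0.00164357 0.00540214 0.11662542]
flange z 0.06401516687044656
```

View pics/o11.png

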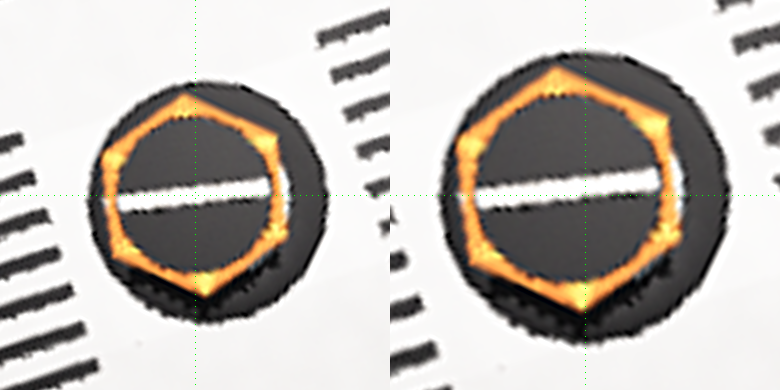

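View pics/s11.png

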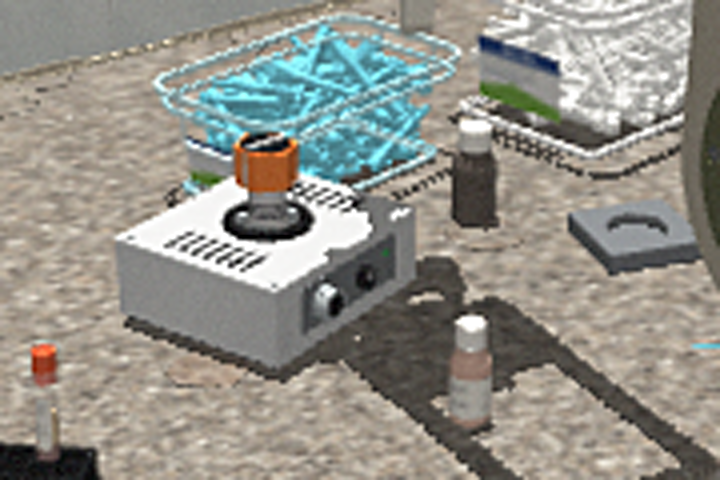

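```bash
python3 - <<'E'
from h import *
s,c=wl('w11')
T=wpose(s,c);Z=c['depth'];H,W=Z.shape;u,v=np.meshgrid(np.arange(W),np.arange(H));r=wray(c,u,v);Q=(r*(Z/np.maximum(r[...,2],.05))[...,None])@T[:3,:3].T+T[:3,3]
h=cv2.cvtColor(c['color'],cv2.COLOR_RGB2HSV)
k=(np.hypot(Q[...,0]-.5803,Q[...,1]-.0729)<.022)&(Q[...,2]>.1)&(Q[...,2]<.14)
for n,m in (('dark',(h[...,2]<100)),('line',(h[...,2]>180)&(h[...,1]<60)),('orange',(h[...,1]>120)&(h[...,2]>150))):
    q=Q[k&m];print(n,len(q),np.median(q,0).round(4), np.percentile(q[:,2],[10,90]).round(4))
E
```

```text
dark 1013 [0.5791 0.0731 0.1165] [0.1156 0.1174]
line 168 [0.5803 0.0722 0.1171] [0.1163 0.1181]
orange 459 [0.5804 0.0734 0.1156] [0.1146 0.1166]
```

The orange rim's top reads 0.1156 m, against 0.1155 expected when locked. The axis is within 1 mm and the tilt about 0.006 rad, so I'm handing in.

```bash
python3 -c "
from plant import robot
print(robot.close_job())"
```

```text
the job is handed in; nothing more can be done
None
```

The lamp cartridge is locked in the socket and released. I handed the job in at about 22 s of the 64 s; it reports no verdict.

**What I did:** I gripped the cartridge by its flats, lifted it from the stand and lined it up with the slots using the wrist camera. The slot line was about 8.5° off the world x axis. The lugs dropped in at the first try, with the spring first felt about 7.5 mm below the rim. I pressed to about −17 mm, turned clockwise to the stop, eased off, let it rise into the notches and let go.

**Last checks:**
- **Locked:** before release it stopped hard at an estimated −12.5 mm and held against a pull of about 5 N.
- **Height:** after release the orange rim of the head read 0.1156 m, against 0.1155 m expected when locked.
- **Position and tilt:** it stood within about 1 mm of the socket axis, tilted about 0.006 rad, and the gripper was clear of everything.

**What disagreed:**
- **Turned past the stop:** I wound it about 7° beyond where the torque began to rise, to about 0.8 N·m. It jammed there until I turned back about 4.5°.
- **Camera height:** the dark disc on the head read 0.1165 m. That would put the underside near −11.5 mm, still within the allowed range.
- **Other objects:** in the last scene picture the dropper and vial stood as before. I saw nothing touch the timer or brown bottle, but did not measure them again at the end.

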